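Used 9-volt block through the flap of the shop's battery collection box

TASK

Post the used 9-volt battery lying on the ledge of the collection box: push the self-closing flap open with one finger and, while that finger still holds the flap open, push the battery along the ledge and over its rear edge with the other finger so that it drops into the box. Only push, never lift the battery or use it to shove the flap, leave the tin, the lip balm and everything else standing as it is, and withdraw so that the flap falls shut.

Things in the scene. Friction and masses are not known exactly. Their poses are not given: they have to be found in the camera images.
- box: Used-battery box fixed on the counter: clear walls, white ledge and hood, 260 (x) by 240 (y) by 165 mm high. Origin at counter level below the middle of the sill (the ledge's rear edge); x from ledge to hood, away from the robot, y along the sill, z up; yaw varies. Hollow, floor at z = 5 mm with a few dead cells. Hood behind the mouth: x = 90 to 150 mm, top at z = 165 mm.
- sill (a point): Middle of the sill, on top of the ledge's straight rear edge, 120 mm above the box's origin; axes as the box's. Ledge: flat, level, rimless, from x = -110 mm to 0, y = -120 to 120 mm. Behind it the mouth, x = 0 to 85 mm, y = -115 to 115 mm, closed by the flap and flanked by 5 mm thick cheeks rising 45 mm above ledge level.
- flap_edge (a point): Middle of the flap's lower edge; moves with the flap, lies at the sill when shut. The flap is a plain aluminium plate, 224 mm (y) by 93 mm by 3 mm, one piece over the whole mouth, open from above. Its hinge is its rear top edge, at box x = 85, z = 160 mm; shut, it slopes down from there to the sill at 25 degrees to the level.
- flap (a joint): Flap angle, rad: 0 shut, grows as it swings down into the box (stop 1.15). Pushed from above or away from the ledge: a fingertip a few mm above ledge height whose far side is at box x = 50 mm opens it about 0.3, at 70 mm about 0.6. A spring shuts it within about half a second of letting go: about 0.09 N m about the hinge shut, 0.2 N m at 0.8 rad (a few newtons at the finger).
- battery: The used 9-volt block, dark steel case with a copper band, lying flat on the ledge: 26.5 mm (its x) by 48.5 mm (its y, with two snap terminals at the +y end) by 17.5 mm high, about 46 g. Origin at the centre of its underside. Its long side lies roughly along the sill (within 0.35 rad); centre 40 to 62 mm in front of the sill and within 25 mm of the middle of the ledge.
- tin: Round steel mint tin, 40 mm across, 22 mm high, standing at one end of the ledge. Origin at its underside. Stays.
- balm: White lip-balm stick, 19 mm across, 46 mm high, standing at the other end of the ledge. Origin at its underside. Stays.
- can: Green drink can, 66 mm across, 115 mm high, on the counter at one side of the box. Origin at its underside. Stays.
- drink: Amber drink bottle, 60 mm across, 190 mm high, on the counter at the other side of the box. Origin at its underside. Stays.
- mug: Terracotta mug, 76 mm across, 85 mm high, on the counter. Origin at its underside. Stays.
- teabox: Red tea carton, 60 by 100 by 75 mm high, on the counter. Origin at its underside. Stays.
- jar: Glass jar, 72 mm across, 90 mm high, on the counter. Origin at its underside. Stays.
Mind the look-alikes: they are no part of the job. Of the things that look like the battery, the smaller one is meant.

How it is judged:
On the way, in this order (a step that is already met when the one before it is completed fails the run):
1. a finger pushes the flap open while the battery is still on the ledge, short of the sill (value of joint flap above 0.06 rad and contact force between the fingers and flap above 0.3 N and z of battery in the frame of box above 0.115 m and x of battery in the frame of box below -0.012 m), for 0.1 s.
2. the battery is pushed up to the sill by a finger while the flap is held open by a finger (value of joint flap above 0.2 rad and contact force between the fingers and flap above 0.3 N and contact force between the fingers and battery above 0.03 N and x of battery in the frame of box above -0.018 m), for 0.05 s.
3. the battery has dropped into the box (z of battery in the frame of box below 0.075 m and x of battery in the frame of box between -0.105 and 0.145 m), for 0.1 s.
At the end, for the whole second after the job is handed in: The battery lies at rest inside the box, more than 50 mm below the ledge; the flap is shut to within 0.06 rad; the tin, lip balm, can, bottle, mug, tea carton and jar stand within 20 mm of where they were (z of battery in the frame of box between 0 and 0.07 m and x of battery in the frame of box between -0.105 and 0.145 m and y of battery in the frame of box between -0.115 and 0.115 m and value of joint flap below 0.06 rad and linear speed of battery below 0.02 m/s and distance of each of tin, balm, can, drink, mug, teabox, jar from where it was at the start of the episode below 0.02 m); the robot touches nothing.
It fails at once if the battery is lifted more than 15 mm off the ledge (z of battery in the frame of box above 0.135 m).
It fails at once if the battery, still at ledge height, shoves the flap (over 1 N) (contact force between battery and flap above 1 N and z of battery in the frame of box above 0.113 m).
It fails at once if the battery is pushed off the side or front of the ledge (x of battery in the frame of box below -0.115 m or y of battery in the frame of box above 0.122 m or y of battery in the frame of box below -0.122 m).
It fails at once if something else is disturbed: moved over 30 mm or tipped (distance of any of tin, balm, can, drink, mug, teabox, jar from where it was at the start of the episode above 0.03 m or angle between any of tin, balm, can, drink, mug, teabox, jar's own z axis and vertical above 0.4 rad).
It also fails if it takes over 35 s, if anything falls off the work surface, if the arm or the gripper's body presses on something with over 40 N, if the wrist force passes 120 N, or if a joint passes its speed limit or range.

ROBOT

A 6-joint arm with a two-finger parallel gripper is mounted at the origin on the work surface. World frame = base frame: x ahead of the robot, y to its left, z up, the work surface at z = 0. Lengths are in m, angles in rad, forces in N, time in s.
With the tool pointing down it reaches from about 0.375 to 0.975 m from the base axis. Payload 3.8 kg.
Tool frame: the origin (TCP) lies at the very end of the fingers, on their centre line; the grasp point (between the pads) lies 19 mm behind it; z points along the fingers, y is the line along which they close (so a half turn about z gives the same grasp; the last joint's range is limited). The gripper opens to 85 mm and grips with 20 to 120 N. Pads are 22 mm wide; open, the fingers measure 114 mm over their backs; the gripper's body (76 mm by 85 mm) begins 54 mm behind the grasp point. The pads swing forward as they close: fully open they stand 13 mm farther back than shut.
Start: joints at [1.303, 0.264, 1.604, -0, 1.274, -0.037], TCP at [0.154, 0.657, 0.194] pointing down, gripper open.
Joint ranges: [-2.63, 2.63], [-0.94, 2.18], [0.31, 2.57], [-1.31, 4.45], [0, 2.66], [-2.55, 2.55]. Speed limits (rad/s): [2.57, 2.57, 3.14, 3.14, 3.14, 3.14].

INTERFACE

Orientations are given as [roll, pitch, yaw] about the fixed x, y, z axes, in that order (R = Rz(yaw) Ry(pitch) Rx(roll)).
In Python, from workcell import env, jaws, ik, imaging, readout gives the robot as it stands. The module is installed in compiled form; this text tells all that it offers. Calls block until the motion is done:
- env.move_to(position, orientation): joint-space move of the TCP to a pose.
- env.move_straight(position, ori=None, v=0.15, stop_force=None): straight line of the TCP; ori=None keeps the orientation; v is the mean speed in m/s. With stop_force (N) it stops when the force on the tool has changed by that much, and returns True; else False.
- env.goto_joints(angles): joint-space move.
- jaws.move_gripper(opening, force=None): finger opening in m; force is the grip in N (None keeps the last); returns when the fingers have stopped.
- env.sleep(seconds).
- ik(position, orientation): joint angles nearest the present ones, or None.
- imaging.grab_frame(name): name is "side" or "top" or "wrist"; returns a dict with "pixels" (420x560x3 uint8, red, green, blue), "camera_matrix" (3x3 intrinsics, pixels), "pose" (4x4, takes a point from camera to world coordinates). Camera axes: x right, y up, looking along -z (the intrinsics and any distortion apply to the point x, -y, -z); pixel columns grow to the right and rows downward; lengths in m; the calibration is good to about 2 mm. A picture is of the moment at which its call begins. There is no depth.
A pose or a line that the arm cannot do raises env.PlanningError and nothing moves.
- env.hand_in(): hands the job in; it is judged then, once.
Readings, each from a call of its own:
- readout.current_t(): time.
- readout.current_q(): joint angles.
- readout.current_qvel(): joint speeds.
- readout.current_effort(): joint torques, N m.
- readout.current_position(): TCP position.
- readout.current_tool_rot(): TCP orientation.
- readout.current_ft_force(): force on the tool from outside, world axes, zero at the start.
- readout.current_torque(): the same for the moment, N m.
- readout.current_finger_gap(): finger opening in m.
- readout.current_grasp_force(): force on a finger pad.
Only numpy, scipy, OpenCV 4.12 (cv2) and the standard library are available. Lean on these libraries where they do the work, as an engineer would, in place of code of your own. Each camera call takes 0.05 s, during which the arm holds its last target. There are 200 camera calls.

## Working session

There is one attempt and no reset: what is moved stays moved. The work goes in short steps, each a Python script; the robot and the scene stay as the last script left them, time stands still between calls to the robot, and variables do not carry over. Pictures are saved under pics/ and viewed, at most 10 in all, crops included, and the job is handed in when it is done.

```bash
mkdir -p pics
python3 - <<'E'
from workcell import env,jaws,ik,imaging,readout
import cv2,numpy as np,pickle
d={}
for n in("top","side","wrist"):
    f=imaging.grab_frame(n);d[n]=f;cv2.imwrite(f"pics/{n}0.png",f["pixels"][...,::-1])
    print(n,f.keys(),f["camera_matrix"].tolist(),np.round(f["pose"],3).tolist())
pickle.dump(d,open("f0.pkl","wb"))
print(readout.current_tool_rot(),readout.current_t(),readout.current_finger_gap())
E
```

```text
top dict_keys(['pixels', 'camera_matrix', 'pose']) [[466.4811235921612, 0.0, 275.6851718495833], [0.0, 466.4811235921612, 211.8951227886541], [0.0, 0.0, 1.0]] [[0.017, 0.979, -0.202, 0.307], [-1.0, 0.018, 0.002, 0.028], [0.006, 0.202, 0.979, 1.329], [0.0, 0.0, 0.0, 1.0]]
side dict_keys(['pixels', 'camera_matrix', 'pose']) [[443.54577405042903, 0.0, 279.3741453308837], [0.0, 443.54577405042903, 209.10443061436956], [0.0, 0.0, 1.0]] [[0.961, 0.181, -0.211, 0.32], [-0.277, 0.556, -0.783, -0.858], [-0.024, 0.811, 0.585, 0.78], [0.0, 0.0, 0.0, 1.0]]
wrist dict_keys(['pixels', 'camera_matrix', 'pose']) [[341.72889864908063, 0.0, 284.73549750276993], [0.0, 341.72889864908063, 212.0745223354151], [0.0, 0.0, 1.0]] [[0.228, -0.931, -0.286, 0.081], [0.974, 0.217, 0.069, 0.674], [-0.002, -0.295, 0.956, 0.373], [0.0, 0.0, 0.0, 1.0]]
[-3.13982076e+00 -7.50542823e-05  2.91081175e+00] 0.15 0.08506392466754066
```

View pics/top0.png

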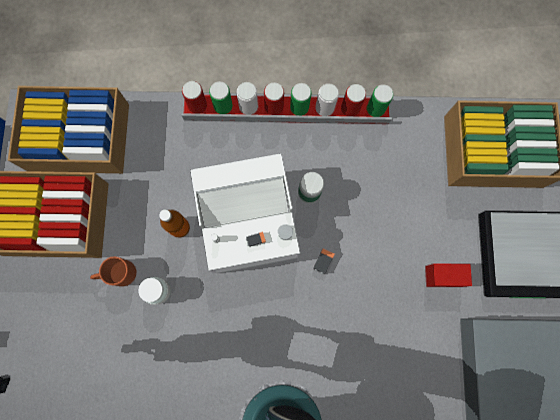

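View pics/side0.png

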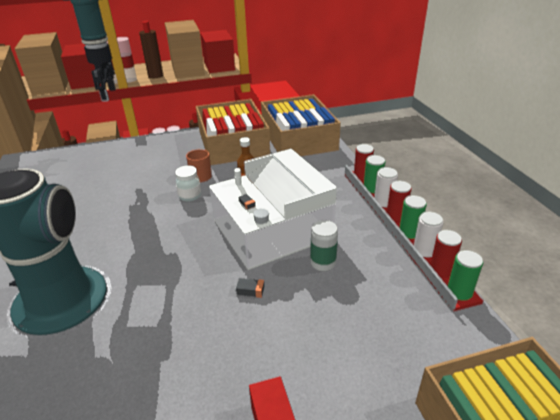

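Candidates for the battery: the dark/copper block on the ledge at top (258,239) / side (247,202), and a larger one on the counter at top (325,260) / side (250,288). The smaller one on the ledge is meant. I'll check that with a close crop.

Run:
```python
import cv2
i=cv2.imread("pics/top0.png");c=i[150:275,185:345];cv2.imwrite("pics/topc.png",cv2.resize(c,None,fx=4.8,fy=4.8,interpolation=cv2.INTER_CUBIC))
```

```text
(no output)
```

View pics/topc.png

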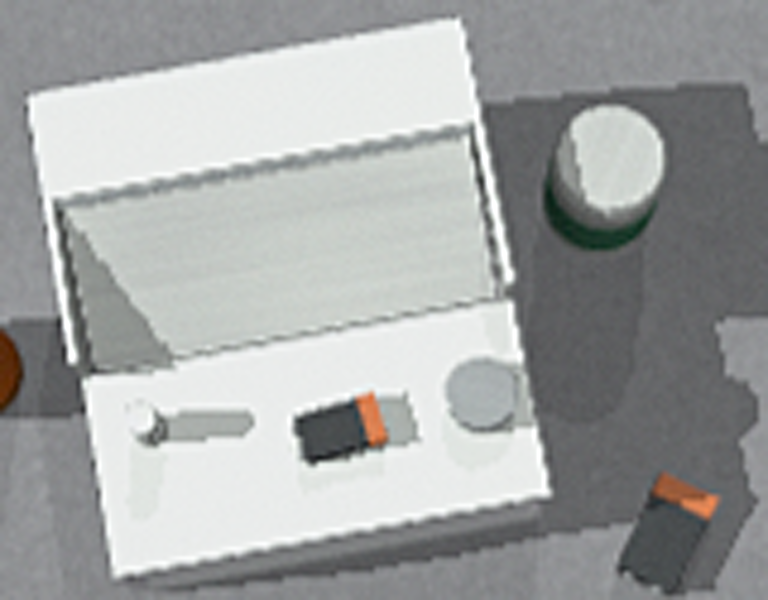

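The crop shows the block on the ledge lying along the sill at crop ~(340,428). The tin is to its right at (482,393) and the balm to its left at (148,422). The larger look-alike is on the counter at (668,535). Next I'll compute the poses.

```bash
cat > h.py <<'E'
import numpy as np,pickle
from scipy.optimize import least_squares
def ray(f,uv,z):
    K=f["camera_matrix"];P=np.asarray(f["pose"])
    p=np.linalg.inv(K)@[uv[0],uv[1],1];d=P[:3,:3]@[p[0],-p[1],-p[2]]
    return P[:3,3]+d*(z-P[2,3])/d[2]
def proj(f,X):
    P=np.asarray(f["pose"]);c=(np.atleast_2d(X)-P[:3,3])@P[:3,:3]
    q=(c*[1,-1,-1])@f["camera_matrix"].T
    return q[:,:2]/q[:,2:]
def tow(b,p):
    x,y,a=b;c,s=np.cos(a),np.sin(a);p=np.asarray(p,float)
    return np.array([x+c*p[0]-s*p[1],y+s*p[0]+c*p[1],p[2]])
def tob(b,w):
    x,y,a=b;c,s=np.cos(a),np.sin(a);dx,dy=w[0]-x,w[1]-y
    return np.array([c*dx+s*dy,-s*dx+c*dy,w[2]])
E
python3 - <<'E'
from h import *
f=pickle.load(open("f0.pkl","rb"))["top"]
o=lambda u,v:((u+.5)/4.8-.5+185,(v+.5)/4.8-.5+150)
L=[((-.11,.12,.12),(115,577)),((-.11,-.12,.12),(550,494)),((0,.12,.12),(83,373)),((0,-.12,.12),(513,298)),((.15,.12,.165),(28,93)),((.15,-.12,.165),(462,17))]
r=least_squares(lambda b:np.concatenate([(proj(f,tow(b,p))[0]-o(*u)) for p,u in L]),[.4,.0,0])
b=r.x;print(b,r.fun.round(2))
for n,u,z in[("bat",(293,415),.1375),("bat",(374,393),.1375),("bat",(387,441),.1375),("bat",(308,464),.12),("tin",(482,393),.142),("balm",(141,414),.166),("can",(616,150),.115)]:
    w=ray(f,o(*u),z);print(n,w.round(4),tob(b,w).round(4))
for n,u,z in[("drink",(165,215),.19),("jar",(152,285),.09),("mug",(118,270),.085)]:
    w=ray(f,u,z);print(n,w.round(3),tob(b,w).round(3))
E
```

```text
[0.53397286 0.10092554 0.20175936] [-0.35 -0.45  0.3  -0.12 -0.17  0.69 -0.03 -0.01 -0.11  0.03  0.36 -0.15]
bat [0.488  0.1015 0.1375] [-0.0449  0.0098  0.1375]
bat [0.5007 0.0583 0.1375] [-0.0411 -0.0351  0.1375]
bat [0.4748 0.0507 0.1375] [-0.068  -0.0374  0.1375]
bat [0.4639 0.0936 0.12  ] [-0.0701  0.0069  0.12  ]
tin [5.011e-01 2.000e-04 1.420e-01] [-0.0524 -0.0921  0.142 ]
balm [0.4827 0.1794 0.166 ] [-0.0345  0.0872  0.166 ]
can [ 0.645  -0.0739  0.115 ] [ 0.0737 -0.1935  0.115 ]
drink [0.529 0.3   0.19 ] [0.035 0.196 0.19 ]
jar [0.361 0.346 0.09 ] [-0.12   0.275  0.09 ]
mug [0.399 0.44  0.085] [-0.064  0.359  0.085]
```

```bash
cat >> h.py <<'E'
B=[0.53397,0.10093,0.20176]
E
python3 - <<'E'
from h import *
from workcell import env,jaws,ik,imaging,readout
import cv2
p=readout.current_position();env.move_straight([p[0],p[1],.32],v=.3)
t=tow(B,[-.049,-.0137,.27])
for y in(np.pi/2,-np.pi/2):print(y,ik(t,[np.pi,0,y+B[2]]))
best=min((y for y in(np.pi/2,-np.pi/2) if ik(t,[np.pi,0,y+B[2]]) is not None),key=lambda y:abs(ik(t,[np.pi,0,y+B[2]])[5]))
env.move_to([t[0],t[1],.32],[np.pi,0,best+B[2]])
jaws.move_gripper(.062)
env.move_straight(t,v=.2)
f=imaging.grab_frame("wrist");cv2.imwrite("pics/w1.png",f["pixels"][...,::-1]);pickle.dump(f,open("w1.pkl","wb"))
print(best,readout.current_position(),t,readout.current_finger_gap(),readout.current_t(),readout.current_ft_force())
E
```

```text
1.5707963267948966 [ 0.10730779 -0.12178108  1.87628579  0.          1.38708794 -0.09445221]
-1.5707963267948966 None
1.5707963267948966 [0.48905714 0.07772391 0.27084297] [0.48870934 0.0776886  0.27      ] 0.06210123743265495 3.9083 [0.74285332 0.28524172 0.71391315]
```

View pics/w1.png

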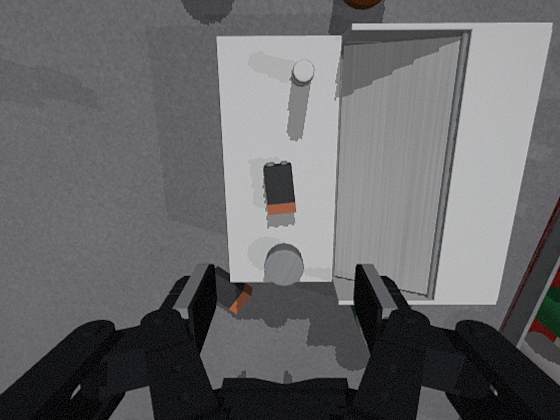

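The wrist view confirms the small battery at (280,188), terminals towards the balm (303,72). The tin is at (284,264) and the sill runs from (341,36) to (334,281). I'll cross-check these against the top-camera pose.

Run:
```python
from h import *
f=pickle.load(open("w1.pkl","rb"))
print(proj(f,[tow(B,p) for p in[(-.11,.12,.12),(-.11,-.12,.12),(0,.12,.12),(0,-.12,.12),(-.0555,-.0137,.1375)]]).round(1).tolist())
for u,z in[((264,165),.1375),((291,163),.1375),((295,204),.1375),((268,206),.1375),((284,261),.142),((303,68),.166)]:
    print(u,tob(B,ray(f,u,z)).round(4))
print(f["pose"][:3,3])
```

```text
[[216.3, 37.2], [229.2, 283.2], [342.4, 37.3], [331.1, 283.3], [279.0, 191.1]]
(264, 165) [-0.0692  0.0109  0.1375]
(291, 163) [-0.0444  0.0128  0.1375]
(295, 204) [-0.0404 -0.0262  0.1375]
(268, 206) [-0.066  -0.0282  0.1375]
(284, 261) [-0.0508 -0.0833  0.142 ]
(303, 68) [-0.0361  0.0905  0.166 ]
[0.47280533 0.15148421 0.44990429]
```

Run:
```python
from h import *
from workcell import env,jaws,ik,imaging,readout
import cv2
X=lambda x,z:tow(B,[x,-.0125,z])
env.move_straight(X(-.049,.145),v=.12)
s=env.move_straight(X(-.049,.103),v=.025,stop_force=3)
p=readout.current_position();print(s,tob(B,p),readout.current_ft_force(),readout.current_finger_gap(),readout.current_t())
env.move_straight([p[0],p[1],p[2]+.004],v=.05)
f=imaging.grab_frame("side");cv2.imwrite("pics/s1.png",cv2.resize(f["pixels"][120:270,190:360,::-1],None,fx=3.5,fy=3.5))
print(tob(B,readout.current_position()),readout.current_ft_force())
```

```text
False [-0.04885659 -0.01251879  0.10318687] [ 1.03949609 -0.30585446 -0.16139916] 0.06213684180890658 6.9333
[-0.04852692 -0.0125486   0.10758179] [-0.5626563  -0.40410072 -0.42474336]
```

View pics/s1.png

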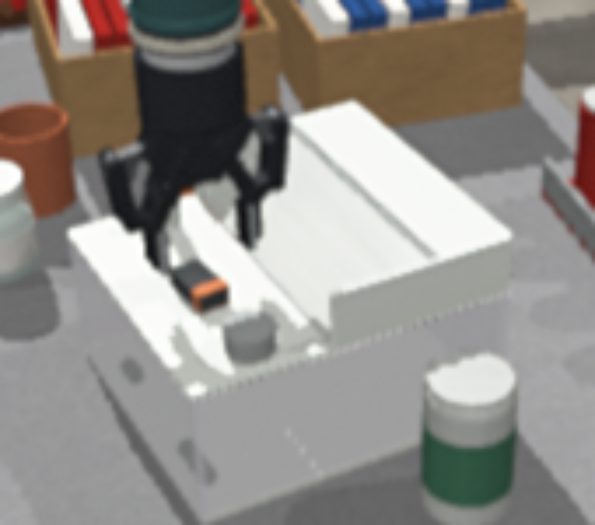

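The side view shows finger B behind the battery with its tip at crop ~(160,262), and finger A beyond it at ~(250,245). No contact was felt, so I'll check the tip heights by projection.

Run:
```python
from h import *
f=pickle.load(open("f0.pkl","rb"))["side"]
for n,x in(("Bin",-.0795),("Bout",-.094),("Ain",-.0175),("Aout",-.003)):
  for z in(.11,.12,.13,.14):
    print(n,z,[((proj(f,tow(B,[x,-.0125+dy,z]))[0]-[190,120])*3.5).round().tolist() for dy in(-.011,.011)])
print(((proj(f,tow(B,[-.0555,-.0137,.1375]))[0]-[190,120])*3.5).round())
print(((proj(f,[tow(B,[0,-.12,.12]),tow(B,[-.11,-.12,.12]),tow(B,[-.11,.12,.12])])-[190,120])*3.5).round())
```

```text
Bin 0.11 [[173.0, 320.0], [161.0, 304.0]]
Bin 0.12 [[171.0, 309.0], [160.0, 293.0]]
Bin 0.13 [[170.0, 297.0], [159.0, 282.0]]
Bin 0.14 [[169.0, 286.0], [157.0, 271.0]]
Bout 0.11 [[154.0, 325.0], [143.0, 310.0]]
Bout 0.12 [[153.0, 314.0], [142.0, 299.0]]
Bout 0.13 [[152.0, 303.0], [140.0, 288.0]]
Bout 0.14 [[151.0, 292.0], [139.0, 277.0]]
Ain 0.11 [[248.0, 296.0], [236.0, 281.0]]
Ain 0.12 [[248.0, 285.0], [235.0, 270.0]]
Ain 0.13 [[247.0, 273.0], [235.0, 259.0]]
Ain 0.14 [[247.0, 262.0], [234.0, 248.0]]
Aout 0.11 [[266.0, 290.0], [253.0, 276.0]]
Aout 0.12 [[265.0, 279.0], [252.0, 265.0]]
Aout 0.13 [[265.0, 268.0], [252.0, 254.0]]
Aout 0.14 [[264.0, 257.0], [251.0, 243.0]]
[194. 273.]
[[330. 345.]
 [187. 393.]
 [ 64. 228.]]
```

The tips look well above the ledge, so I'll keep feeling downwards.

Run:
```python
from h import *
from workcell import env,jaws,ik,imaging,readout
import cv2
X=lambda x,z:tow(B,[x,-.0125,z])
s=env.move_straight(X(-.049,.085),v=.025,stop_force=3)
p=readout.current_position();print(s,tob(B,p),readout.current_ft_force(),readout.current_t())
f=imaging.grab_frame("side");cv2.imwrite("pics/s2.png",cv2.resize(f["pixels"][140:240,200:300,::-1],None,fx=6,fy=6,interpolation=cv2.INTER_CUBIC))
```

```text
False [-0.0488191  -0.01250156  0.08515725] [-0.10100435  0.00153552 -0.78245942] 8.2667
```

View pics/s2.png

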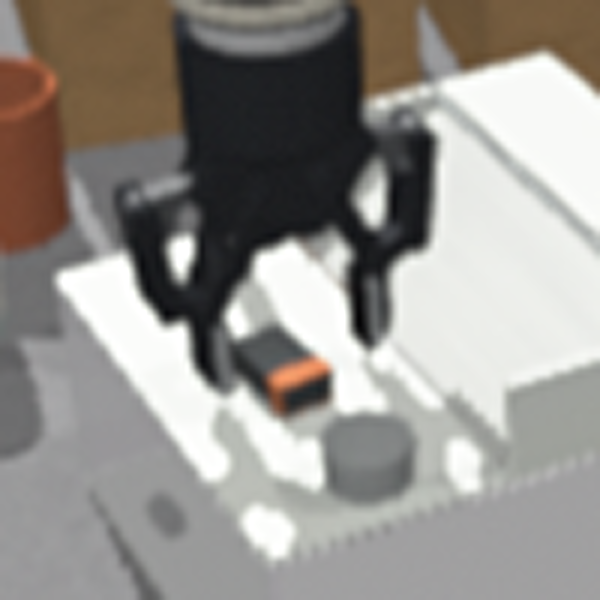

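The tips are now at ~(222,390) and (373,345) in the crop, about 8 mm above the ledge. They straddle the battery, which hasn't moved. I'll go on down to touch.

Run:
```python
from h import *
from workcell import env,jaws,ik,imaging,readout
X=lambda x,z:tow(B,[x,-.0125,z])
s=env.move_straight(X(-.049,.068),v=.02,stop_force=3)
p=readout.current_position();print(s,tob(B,p),readout.current_ft_force(),readout.current_t(),readout.current_q().round(3))
```

```text
True [-0.04888661 -0.01250085  0.07695573] [-0.38210866  1.37088753  4.10634933] 8.8333 [ 0.11   0.029  2.101  0.     1.012 -0.092]
```

Contact at Fz +4 N, and the camera also puts the tips at ledge height, so these are the fingertips on the ledge. I'll raise 4 mm and push.

Run:
```python
from h import *
from workcell import env,jaws,ik,imaging,readout
import cv2
X=lambda x,z:tow(B,[x,-.0125,z])
z=.077+.004
env.move_straight(X(-.049,z),v=.05)
for x in(-.019,.003,.021):
    s=env.move_straight(X(x,z),v=.04,stop_force=12)
    p=readout.current_position();print(s,tob(B,p).round(4),readout.current_ft_force().round(2),readout.current_t())
    if s:break
a=imaging.grab_frame("top")["pixels"][150:275,185:345,::-1];b=imaging.grab_frame("side")["pixels"][140:240,200:330,::-1]
cv2.imwrite("pics/p1.png",np.hstack([cv2.resize(a,(400,400*125//160))[:300],cv2.resize(b,(390,300))]))
```

```text
False [-0.0188 -0.0125  0.0811] [-1.5   0.68  1.29] 9.9833
False [ 0.0035 -0.0125  0.0811] [-1.94 -0.47  1.16] 10.6833
False [ 0.0201 -0.0124  0.0803] [-4.14 -0.26  0.23] 11.2833
```

View pics/p1.png

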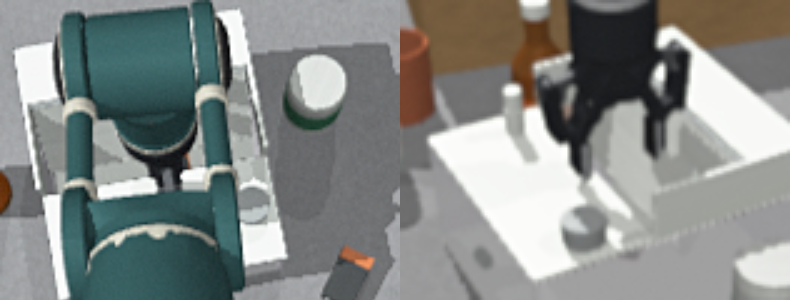

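The flap is open with finger A at (655,145). Finger B is at the sill (585,170) and the battery is no longer on the ledge. I'll push slightly further to be sure, then look from the wrist before withdrawing.

Run:
```python
from h import *
from workcell import env,jaws,ik,imaging,readout
import cv2
X=lambda x,z:tow(B,[x,-.0125,z])
s=env.move_straight(X(.031,.081),v=.04,stop_force=12)
print(s,tob(B,readout.current_position()).round(4),readout.current_ft_force().round(2))
env.sleep(.3)
a=imaging.grab_frame("wrist")["pixels"][...,::-1];b=imaging.grab_frame("side")["pixels"][140:240,200:300,::-1]
cv2.imwrite("pics/p2.png",np.hstack([cv2.resize(a,(400,300)),cv2.resize(b,(300,300))]));print(readout.current_t())
```

```text
False [ 0.0288 -0.0124  0.0797] [-7.21 -1.69 -1.04]
12.1833
```

View pics/p2.png

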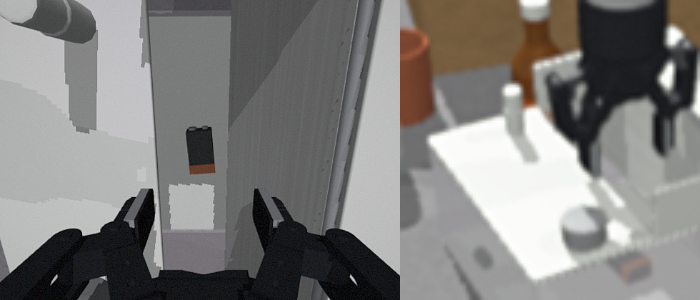

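The battery lies on the box floor, visible through the open mouth at (200,150) in the wrist view and through the clear wall at (632,268) in the side view. The flap is held open, and the tin and balm are standing. Now I'll withdraw.

Run:
```python
from h import *
from workcell import env,jaws,ik,imaging,readout
import cv2
X=lambda x,z:tow(B,[x,-.0125,z])
env.move_straight(X(-.04,.083),v=.08)
env.move_straight(X(-.04,.24),v=.15)
env.move_straight(X(-.12,.27),v=.2)
env.sleep(1)
a=imaging.grab_frame("top")["pixels"][150:275,185:345,::-1];b=imaging.grab_frame("side")["pixels"][120:270,160:360,::-1]
cv2.imwrite("pics/e.png",np.hstack([cv2.resize(a,(384,300)),cv2.resize(b,(400,300))]));print(readout.current_t(),readout.current_ft_force())
```

```text
16.1 [ 0.701115    0.02396811 -0.74183534]
```

View pics/e.png

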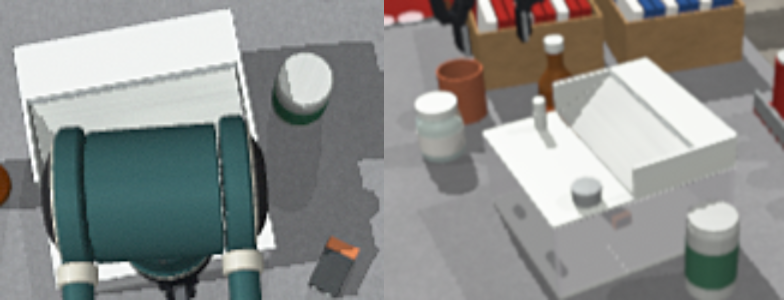

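The flap is shut and the battery is inside, at side crop (618,215). The tin (586,190), balm (540,112), can, bottle, mug and jar all look as they were, and the hand is clear.

```bash
python3 -c "
from workcell import env
print(env.hand_in())"
```

```text
the job is handed in; nothing more can be done
None
```

The battery is in the box and the flap has fallen shut; the things around it looked undisturbed in the last pictures (the tea carton was out of frame), and the job was handed in at about 16 s, though no verdict came back.

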